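# Bedside tablets: set out a tumbler and open the push-and-turn bottle

## Robot

A 7-joint arm with a two-finger parallel gripper is mounted at the origin on the work surface. World frame = base frame: x ahead of the robot, y to its left, z up, the work surface at z = 0. Lengths are in m, angles in rad, forces in N, time in s.
With the tool pointing down it reaches from about 0.425 to 0.8 m from the base axis. Payload 8.3 kg.
Tool frame: the origin (TCP) lies midway between the tips of the shut fingers; the grasp point (between the pads) lies 19 mm behind it; z points along the fingers, y is the line along which they close (so a half turn about z gives the same grasp; the last joint's range is limited). The gripper opens to 85 mm and grips with 20 to 120 N. Pads are 22 mm wide; open, the fingers measure 114 mm over their backs; the gripper's body (76 mm by 85 mm) begins 54 mm behind the grasp point. The pads swing forward as they close: fully open they stand 13 mm farther back than shut.
Start: joints at [-1.347, 0.383, 0.016, 1.37, -0.006, 1.388, -0.046], TCP at [0.177, 0.599, 0.231] pointing down, gripper open.
Joint ranges: [-2.95, 2.95], [-0.25, 2.06], [-1.52, 1.56], [0.18, 2.33], [-1.44, 4.58], [0.02, 2.06], [-3.01, 3.01]. Speed limits (rad/s): [2.39, 2.39, 3.01, 3.01, 3.14, 3.14, 3.14].

## Interface

Orientations are given as [roll, pitch, yaw] about the fixed x, y, z axes, in that order (R = Rz(yaw) Ry(pitch) Rx(roll)).
In Python, from workcell import get_obs, snapshot, camera_params, close_job gives the robot as it stands.
- The arm moves only by the shell command python3 -m crank 'ROWS' [OPENING]. ROWS is JSON, a list of rows, each a list of 4 numbers: the shift along the tool's x, y, z in cm, then the turn about the tool's z in rad. In form: [[dx, dy, dz, roll], ...]. A call has 1 to 12 rows; each row is the pose to reach, as a shift and turn from the pose commanded when the call began, along the tool's axes at that moment; what a row does not reach only later rows make up. A row lasts 1/12 s, in which the tool goes at most 41.7 mm and 7.16 degrees, less where a joint would pass 70% of its speed; a pose out of reach is approached as far as the arm can. A call with a gripper value outside its range is refused whole. OPENING is the finger opening in cm, from 0 to 8.54, set as the call begins (- or left out, the last holds). The fingers move at their own pace and stop on an object; the grip force is fixed at half the most. Time passes only in rows, so rows that repeat a pose let the fingers close. It gives the time, the measured TCP pose, the force, the opening and the grip force at its end, in the units of the state.
- get_obs(): the state, without advancing time (a new reading comes with each control period).
- snapshot(name): name is "scene" or "side" or "wrist"; returns the picture (400x640x3 uint8, red, green, blue); there is no depth.
- camera_params(name): a dict with "intrinsics" (3x3 intrinsics, pixels), "k1" (the pictures are not rectified: a ray, as slopes to the right and down, at radius r is drawn at 1 + k1 r^2 times it, then the intrinsics apply), "R" (3x3) and "t" (3): a world point X has camera coordinates R X + t. Camera axes: x right, y down, z forward; pixel columns grow to the right and rows downward; lengths in m; the calibration is good to about 2 mm. A picture is of the moment at which its call begins: read the wrist's pose just before it. camera_params takes no time and is no camera call; for the wrist camera it gives the pose at the moment of the call.
- close_job(): hands the job in; it is judged then, once.
The state is a dict: "time_s": time; "q": joint angles; "joint_vel": joint speeds; "tau": joint torques, N m; "tcp_pos": TCP position; "tcp_rot": TCP orientation; "wrist_force": force on the tool from outside, world axes, zero at the start; "ft_torque": the same for the moment, N m; "gripper_width": opening from 0.0 (shut) to 1.0 (fully open); "grip_force": force on a finger pad.
Only numpy, scipy, OpenCV 4.12 (cv2) and the standard library are available. Lean on these libraries where they do the work, as an engineer would, in place of code of your own. Each camera call takes 0.05 s, during which the arm holds its last target. There are 200 camera calls.

## Task

Lift the blue tumbler off the nested pair and set it down gently, upright, in the middle of the round black coaster, and let go of it. Then open the tablet bottle in its stand: press the white safety cap down, twist it anticlockwise (seen from above) while pressed until it is free, lift it off, and finish still holding the cap in the gripper, level and still, straight above the bottle and at least 6 cm higher than where it sat. Leave the bottle in its stand, and leave the white tumbler, phone, clock and glasses case where they are.

Things in the scene. Friction and masses are not known exactly. Their poses are not given: they have to be found in the camera images.
- tumbler_top: blue drinking tumbler, 120 g or so, the upper of a nested pair: an open cone, 64 mm high, 64 mm across at the rim and 44 mm at the foot, wall 3 mm, with a thick bottom (inside floor 30 mm up). It stands upright in the white tumbler with its upper 30 mm free above the white rim; lift straight up. Origin: centre of its underside; z up.
- tumbler_low: white tumbler of the same shape and size, standing upright on the table below the blue one. Origin: centre of its underside; z up. To be left standing where it is.
- coaster: round black coaster fixed on the table, 110 mm across, 4 mm thick. Origin: centre of its underside; z up.
- stand: dark wooden bottle stand fixed to the table: 100 mm square foot, square well 77 mm outside, 63 mm inside, rim 30 mm above the table, well floor 7 mm above the table. It keeps the bottle from turning. Origin: centre of its underside; z up.
- bottle: amber tablet bottle, about 0.45 kg, standing loosely in the stand: square body 60 x 60 mm, 64 mm high, shoulder to 69 mm, round neck to 102 mm. Origin: centre of its underside; z up. The neck has two lugs that hold the cap until it is pressed and turned; lifting without that lifts the bottle.
- cap: white round safety cap, ribbed skirt, 54 mm across (56 over the ribs), 32 mm high, 25 g, small red cross on top. Origin: centre of its lower edge; z up. Locked on the bottle, the origin is 81 mm above the bottle's origin and 12 mm above its shoulder, so the skirt can be gripped from above by its full height. Press 4.5 mm or more to turn it (5.5 to 7 mm is good).
- phone: black desk telephone with its handset lying on it, 75 x 190 mm, 50 mm high, loose. Origin: centre of its underside. Bystander.
- clock: wooden block clock with dark face, 45 x 110 mm, 55 mm high, loose. Origin: centre of its underside. Bystander.
- glasses_case: blue spectacle case, 65 x 160 mm, 38 mm high, loose. Origin: centre of its underside. Bystander.
- cap_top (a point): centre of the cap's top, 32 mm above its origin. A spring resists pressing: 5 N at first, 12 N at 6 mm, hard stop at 8 mm. Kept pressed, the cap turns anticlockwise (from above): it must turn at least 50 degrees, 65 to 120 is good, stop at 140. Then it is loose and lifts straight up. Clockwise it is blocked.
Not all that is in view belongs to the job. What is shaped like the tumbler_top but red is not meant.

How it is judged:
On the way, in this order (a step that is already met when the one before it is completed fails the run):
1. the blue tumbler stands upright on the coaster, let go (horizontal distance between tumbler_top and coaster below 0.03 m and z of tumbler_top in the frame of coaster below 0.008 m and angle between tumbler_top's own z axis and vertical below 0.1 rad and linear speed of tumbler_top below 0.03 m/s and contact force between tumbler_top and the fingers below 0.05 N), for 0.2 s.
2. the cap is pressed down at least 3.5 mm on the bottle (z of cap in the frame of bottle below 0.0775 m and contact force between cap and the fingers above 1 N), for 0.05 s.
3. the cap is twisted by 40 degrees or more, still on the neck (angle between the x axis of cap and the x axis of bottle, either way round above 0.7 rad and z of cap in the frame of bottle below 0.09 m), for 0.02 s.
At the end, for the whole second after the job is handed in: Gripper holds the cap still, level within 17 deg, within 40 mm over the bottle's axis, 50 mm or more above its seat, clear of the bottle; bottle upright, down in its stand; blue tumbler upright on the coaster within 30 mm of its centre; white tumbler and bystanders within 30 mm of their start (z of cap in the frame of bottle above 0.131 m and horizontal distance between cap and bottle below 0.04 m and angle between cap's own z axis and vertical below 0.3 rad and contact force between cap and the fingers above 1 N and contact force between cap and bottle below 0.05 N and linear speed of cap below 0.03 m/s and horizontal distance between bottle and stand below 0.008 m and z of bottle in the frame of stand below 0.012 m and angle between each of bottle, tumbler_top, tumbler_low's own z axis and vertical below 0.1 rad and horizontal distance between tumbler_top and coaster below 0.03 m and z of tumbler_top in the frame of coaster below 0.008 m and distance of each of tumbler_low, phone, clock, glasses_case from where it was at the start of the episode below 0.03 m); the arm keeps its last pose, push and grip.
It fails at once if the blue tumbler is dropped or thrown (contact force between tumbler_top and the fingers below 0.01 N and linear speed of tumbler_top above 0.6 m/s).
It fails at once if the bottle is pulled up in its stand by more than 20 mm (z of bottle in the frame of stand above 0.027 m).
It fails at once if a bystander is moved by more than 30 mm (distance of any of tumbler_low, phone, clock, glasses_case from where it was at the start of the episode above 0.03 m).
It also fails if it takes over 58 s, if anything falls off the work surface, if the arm or the gripper's body presses on something with over 40 N, if the wrist force passes 120 N, or if a joint passes its speed limit or range.

## Working session

There is one attempt and no reset: what is moved stays moved. The work goes in short steps, Python scripts to look and compute and a shell command to move; the robot and the scene stay as the last step left them, time stands still between calls to the robot, and variables do not carry over. Pictures are saved under pics/ and viewed, at most 10 in all, crops included, and the job is handed in when it is done.

```bash
mkdir -p pics; ls
cat > h.py <<'E'
import numpy as np,cv2
from workcell import *
def ray(c,px):
    K=np.array(c["intrinsics"]);R=np.array(c["R"]);t=np.array(c["t"])
    p=cv2.undistortPoints(np.array([[px]],float),K,np.array([c["k1"],0,0,0,0.]))[0,0]
    return -R.T@t, R.T@np.array([p[0],p[1],1])
def onz(c,px,z):
    o,d=ray(c,px); return o+d*(z-o[2])/d[2]
def proj(c,X):
    return cv2.projectPoints(np.array([X],float),cv2.Rodrigues(np.array(c["R"]))[0],np.array(c["t"]),np.array(c["intrinsics"]),np.array([c["k1"],0,0,0,0.]))[0][0,0]
def tri(c1,p1,c2,p2):
    A=np.zeros((3,3));b=np.zeros(3)
    for c,p in((c1,p1),(c2,p2)):
        o,d=ray(c,p);d=d/np.linalg.norm(d);M=np.eye(3)-np.outer(d,d);A+=M;b+=M@o
    return np.linalg.solve(A,b)
def save(n,im): cv2.imwrite("pics/"+n+".png",im[:,:,::-1])
E
python3 - <<'E'
from h import *
o=get_obs();print({k:np.round(v,3).tolist() for k,v in o.items()})
a=snapshot("scene");b=snapshot("side");save("scene",a);save("side",b)
for n in("scene","side"):
    c=camera_params(n);print(n,np.round(-np.array(c["R"]).T@np.array(c["t"]),3))
E
```

```text
pics
{'time_s': 0.0, 'q': [-1.347, 0.384, 0.016, 1.371, -0.006, 1.388, -0.046], 'joint_vel': [0.0, 0.001, 0.001, 0.002, 0.0, 0.001, -0.001], 'tau': [0.0, -62.762, 0.845, -37.182, 0.017, 0.015, -0.0], 'tcp_pos': [0.177, 0.599, 0.23], 'tcp_rot': [-3.14, 0.0, 2.855], 'wrist_force': [-0.263, 0.905, 0.903], 'ft_torque': [-0.04, 0.022, -0.002], 'grip_force': 0.0, 'gripper_width': 1.002}
scene [1.139 0.2   0.868]
side [ 0.297 -0.681  0.631]
```

View pics/scene.png

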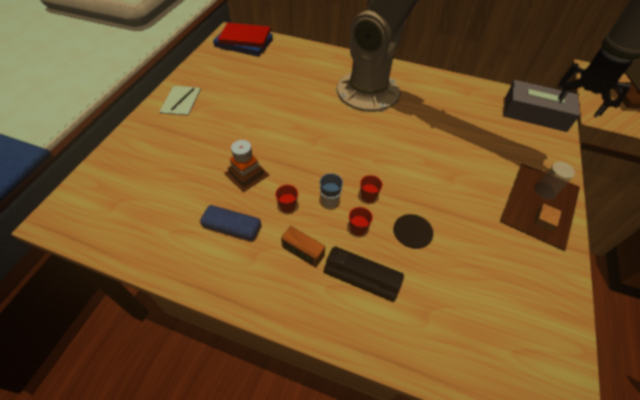

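View pics/side.png

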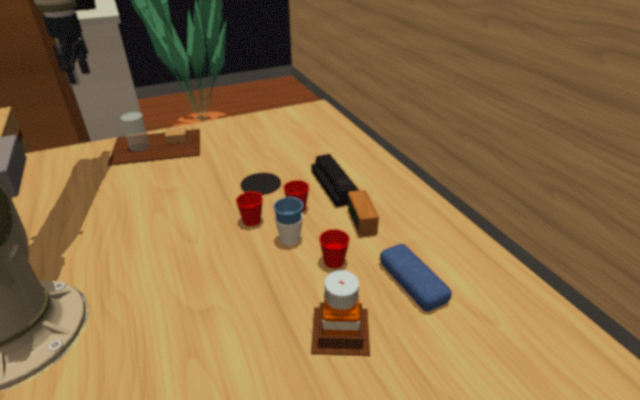

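The scene view shows the blue rim at (331,184), on top of a white tumbler. Three red tumblers are at (287,198), (371,188) and (361,220). The coaster is at (413,231), and the cap on the amber bottle is at (241,150). In the side view, blue is at (288,208), white below it at (288,232), the cap at (341,285), and the reds at (250,208), (296,195) and (334,248). Only the blue-over-white pair fits the description. I'll measure and confirm it in a crop.

```bash
cat > m.py <<'E'
from h import *
im={n:cv2.imread(f"pics/{n}.png") for n in("scene","side")}
C={n:camera_params(n) for n in im}
def cc(mask):
    n,l,s,c=cv2.connectedComponentsWithStats(mask.astype(np.uint8));return [(c[i].round(1),s[i].tolist()) for i in range(1,n) if s[i][4]>60]
for n in im:
    hsv=cv2.cvtColor(im[n],cv2.COLOR_BGR2HSV);h,s,v=[hsv[:,:,i].astype(int) for i in range(3)]
    print(n)
    print(" blue",[x for x in cc((h>90)&(h<125)&(s>60)&(v>40)) if x[1][1]>100])
    print(" red",[x for x in cc(((h<4)|(h>175))&(s>200)&(v>80)) if x[1][1]>150])
    print(" dark",[x for x in cc((v<55)) if x[1][4]<4000 and x[1][1]>100])
    print(" white",[x for x in cc((s<75)&(v>110)) if x[1][4]<3000 and x[1][1]>120])
a=im["scene"][130:270,200:450];b=im["side"][160:360,210:460]
cv2.imwrite("pics/crop.png",np.vstack([cv2.resize(a,None,fx=2,fy=2,interpolation=2),cv2.resize(b,None,fx=2,fy=2,interpolation=2)[:310]]))
E
python3 m.py
```

```text
scene
 blue [(array([ 15.8, 160.4]), [0, 135, 47, 61, 1512]), (array([330.5, 187. ]), [323, 183, 15, 8, 83]), (array([230.2, 220.3]), [203, 207, 55, 28, 798])]
 red [(array([359.4, 221.1]), [352, 216, 15, 10, 89])]
 dark [(array([613.2, 162.8]), [581, 142, 59, 47, 1199]), (array([247.9, 178. ]), [229, 170, 35, 17, 165]), (array([330.9, 179.8]), [321, 175, 20, 12, 146]), (array([543.2, 188.7]), [534, 181, 19, 16, 220]), (array([329.7, 192.5]), [322, 188, 18, 8, 68]), (array([623.9, 218.1]), [603, 203, 37, 36, 274]), (array([412.9, 231.1]), [394, 216, 38, 32, 930]), (array([622.3, 262.6]), [596, 217, 44, 83, 2280]), (array([233.4, 231.2]), [202, 222, 58, 18, 248]), (array([298.2, 252.6]), [283, 242, 31, 22, 182]), (array([363.4, 273.5]), [325, 248, 78, 53, 2111]), (array([634.8, 383.5]), [628, 376, 12, 17, 84]), (array([398.9, 397.5]), [388, 395, 22, 5, 69])]
 white [(array([240.6, 146.8]), [231, 140, 20, 14, 214])]
side
 blue [(array([288.3, 210. ]), [275, 198, 27, 25, 534]), (array([415.2, 277.1]), [381, 245, 69, 65, 2191])]
 red [(array([296.7, 189.4]), [285, 182, 23, 20, 296]), (array([250.1, 206.8]), [237, 191, 25, 35, 595]), (array([333.8, 247.2]), [321, 231, 27, 37, 748])]
 dark [(array([ 16.3, 163.2]), [8, 131, 17, 61, 506]), (array([334.5, 182.9]), [313, 155, 46, 74, 1281]), (array([260.8, 182.9]), [242, 174, 37, 20, 520]), (array([  4.7, 217.9]), [0, 188, 13, 59, 546]), (array([403.8, 286.2]), [382, 261, 46, 50, 113]), (array([ 27.8, 326.3]), [0, 301, 50, 45, 193]), (array([340. , 343.1]), [319, 339, 44, 9, 352])]
 white [(array([  5.4, 150.3]), [0, 135, 16, 37, 377]), (array([289.1, 231.8]), [276, 213, 27, 31, 369]), (array([341.2, 283.4]), [324, 270, 35, 28, 764]), (array([ 58.5, 286.2]), [52, 282, 15, 10, 110]), (array([339.4, 325.2]), [324, 323, 32, 6, 98]), (array([ 50.7, 345.2]), [31, 335, 34, 21, 277])]
```

View pics/crop.png

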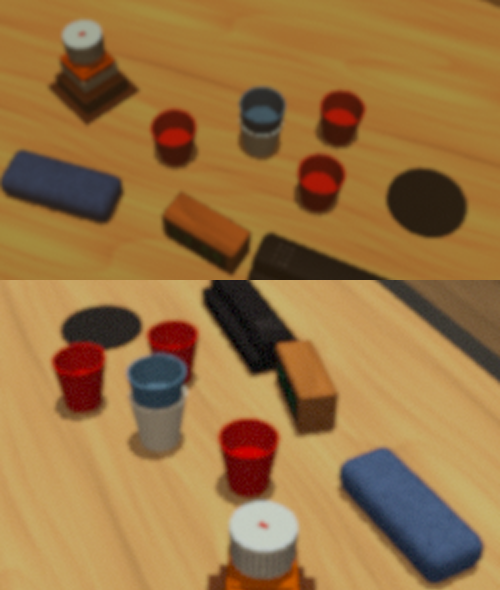

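The crop shows the blue tumbler nested in the white one: rim centre about (331,184) in the scene and (288.5,206.5) in the side view. The three reds stand separately on the table. The cap's red cross is at (241,147) in the scene and (341.5,282) in the side view.

Run:
```python
from h import *
s=camera_params("scene");d=camera_params("side")
r=lambda x:np.round(x,4)
B=onz(s,(331,184),.094)
for n,p,q,z in(("blue",(331,184),(288.5,206.5),.094),("coaster",(412.9,231.1),(260.8,182.9),.004),("cap",(241,147),(341.5,282),.12),("case",(230,220),(415,277),.038)):
    print(n,r(onz(s,p,z)),r(onz(d,q,z)),r(tri(s,p,d,q)))
for p in((287,193),(371,185),(360.5,217)):
    x=onz(s,p,.064);v=x-B;print("red",r(x),"dist",r(np.hypot(*v[:2])),"dir deg",r(np.degrees(np.arctan2(v[1],v[0]))))
hull=[(283,232),(325,248),(402,275)]
for p in hull: print("edge",r(onz(s,p,.05)))
# stand corners in side pic for yaw
for p in((313,352),(368,352)): print("stand edge",r(onz(d,p,.004)))
```

```text
blue [0.5443 0.0355 0.094 ] [0.5363 0.0265 0.094 ] [0.5392 0.0343 0.0878]
coaster [0.5505 0.2803 0.004 ] [0.5475 0.2776 0.004 ] [0.5486 0.2807 0.0017]
cap [ 0.5295 -0.2371  0.12  ] [ 0.5283 -0.2387  0.12  ] [ 0.5287 -0.2377  0.119 ]
case [ 0.7139 -0.1884  0.038 ] [ 0.6974 -0.2139  0.038 ] [ 0.7072 -0.1983  0.0208]
red [ 0.594 -0.073  0.064] dist 0.1193 dir deg -65.3618
red [0.4845 0.1346 0.064 ] dist 0.1157 dir deg 121.1018
red [0.5977 0.1369 0.064 ] dist 0.1147 dir deg 62.2084
edge [ 0.7041 -0.0382  0.05  ]
edge [0.7095 0.0785 0.05  ]
edge [0.7131 0.276  0.05  ]
stand edge [ 0.4659 -0.2618  0.004 ]
stand edge [ 0.5495 -0.2999  0.004 ]
```

```bash
python3 -m crank '[[-50.8,-44.1,2,1.285],[-50.8,-44.1,2,1.285],[-50.8,-44.1,2,1.285],[-50.8,-44.1,2,1.285],[-50.8,-44.1,2,1.285],[-50.8,-44.1,2,1.285],[-50.8,-44.1,2,1.285],[-50.8,-44.1,2,1.285],[-50.8,-44.1,2,1.285],[-50.8,-44.1,2,1.285],[-50.8,-44.1,2,1.285],[-50.8,-44.1,2,1.285]]' 8.54
cat >> h.py <<'E'
def go(xyz,yawdeg=None):
    o=get_obs();p=np.array(o["tcp_pos"]);from scipy.spatial.transform import Rotation as Ro
    R=Ro.from_euler("xyz",o["tcp_rot"]).as_matrix();d=R.T@(np.array(xyz)-p)*100
    y=o["tcp_rot"][2];roll=0 if yawdeg is None else -((np.radians(yawdeg)-y+np.pi)%(2*np.pi)-np.pi)
    print("t",round(o["time_s"],2),"tcp",p.round(4),"rpy",np.round(o["tcp_rot"],3),"rows:",d.round(2),"roll",round(roll,3),"q7",round(o["q"][6],2))
E
python3 -c "
from h import *
go((.54,.032,.21),90)"
```

```text
time_s: 1.1
tcp_pos: [0.4465, 0.1765, 0.2163]
tcp_rot: [-3.141, -0.0, 1.567]
wrist_force: [1.3, 0.8, -0.5]
gripper_width: 1.0
grip_force: 0.0
t 1.1 tcp [0.4465 0.1765 0.2163] rpy [-3.141 -0.     1.567] rows: [-14.41   9.4    0.62] roll -0.004 q7 -0.41
```

```bash
python3 -m crank '[[-14.4,9.4,0.6,0],[-14.4,9.4,0.6,0],[-14.4,9.4,0.6,0],[-14.4,9.4,0.6,0],[-14.4,9.4,0.6,0],[-14.4,9.4,0.6,0],[-14.4,9.4,0.6,0],[-14.4,9.4,0.6,0]]'
python3 - <<'E'
from h import *
c=camera_params("wrist");im=snapshot("wrist");save("w1",im)
go((.54,.032,.21),90);print("blue pred px",proj(c,(.54,.032,.094)),"cam",-np.array(c["R"]).T@np.array(c["t"]))
E
```

```text
time_s: 1.77
tcp_pos: [0.5394, 0.0357, 0.21]
tcp_rot: [-3.141, -0.0, 1.572]
wrist_force: [-0.1, 0.2, -1.0]
gripper_width: 1.002
grip_force: 0.0
t 1.82 tcp [0.5394 0.036  0.2102] rpy [-3.141e+00 -1.000e-03  1.572e+00] rows: [-0.4   0.06  0.02] roll 0.001 q7 0.0
blue pred px [317.3329449  192.75904121] cam [0.54056559 0.10842343 0.35251438]
```

View pics/w1.png

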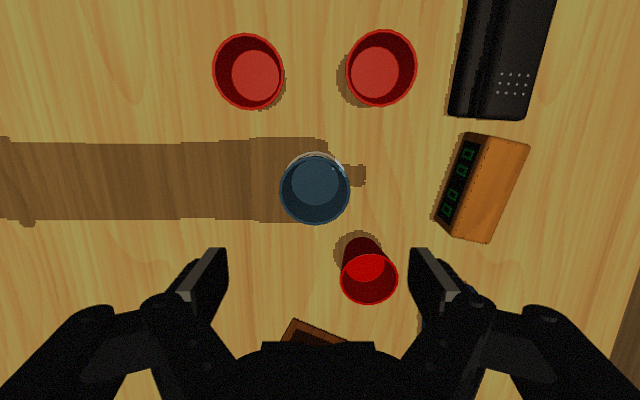

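The wrist view shows the blue rim centred at (315,189.5), so the tumbler is at about (0.538,0.035). The fingers line up along x, and the nearest red at (369,277) is clear of the finger paths. Descending.

```bash
python3 -m crank '[[-0.1,-0.15,3,0],[-0.1,-0.15,6,0],[-0.1,-0.15,9,0],[-0.1,-0.15,11.5,0],[-0.1,-0.15,13.5,0],[-0.1,-0.15,14.6,0],[-0.1,-0.15,14.6,0],[-0.1,-0.15,14.6,0]]'
python3 -m crank '[[0,0,0,0],[0,0,0,0],[0,0,0,0],[0,0,0,0],[0,0,0,0],[0,0,0,0],[0,0,0,0],[0,0,0,0]]' 4.5
```

```text
time_s: 2.48
tcp_pos: [0.5384, 0.0341, 0.0648]
tcp_rot: [-3.141, -0.0, 1.571]
wrist_force: [0.5, -0.2, -0.6]
gripper_width: 0.999
grip_force: 0.0
time_s: 3.15
tcp_pos: [0.5398, 0.0336, 0.0665]
tcp_rot: [3.138, -0.001, 1.57]
wrist_force: [-2.1, -0.9, 7.1]
gripper_width: 0.708
grip_force: 63.0
```

```bash
python3 -m crank '[[0,0,-0.5,0],[0,0,-1.5,0],[0,0,-3,0],[0,0,-5,0],[0,0,-7,0],[0,0,-9,0],[0,0,-10,0],[0,0,-10,0],[0,0,-10,0]]'
python3 - <<'E'
from h import *
c=camera_params("side");im=snapshot("side");c2=camera_params("wrist");w=snapshot("wrist");cv2.imwrite("pics/lift.png",np.vstack([im[140:290,150:550],w[100:400,120:520]])[:,:,::-1])
go((.549,.280,.165),90)
E
```

```text
time_s: 3.9
tcp_pos: [0.5387, 0.0335, 0.1647]
tcp_rot: [3.141, -0.0, 1.57]
wrist_force: [0.4, 0.7, -1.3]
gripper_width: 0.704
grip_force: 64.9
t 4.0 tcp [0.5377 0.0335 0.1633] rpy [-3.14  0.    1.57] rows: [24.66  1.11 -0.18] roll -0.001 q7 0.02
```

View pics/lift.png

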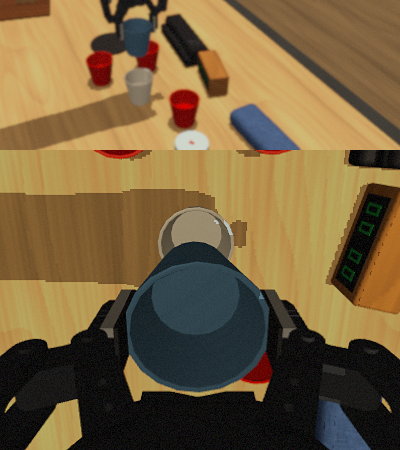

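The lift worked: the blue tumbler hangs upright in the fingers (wrist crop about (197,325)), and the white one stays standing at (139,87). Carrying it to the coaster.

```bash
python3 -m crank '[[1,0.1,0,0],[3,0.3,0,0],[6,0.4,0,0],[9.5,0.6,0,0],[13,0.8,0,0],[16.5,1,0,0],[20,1.1,0,0],[22.5,1.1,0,0],[24,1.1,0,0],[24.7,1.1,0,0],[24.7,1.1,0,0],[24.7,1.1,0,0]]'
python3 - <<'E'
from h import *
c=camera_params("wrist");w=snapshot("wrist");save("w2",w)
go((.549,.280,.165),90);print(proj(c,(.549,.28,.004)))
v=w.max(2);m=(v<60).astype(np.uint8);m[260:]=0
n,l,s,ce=cv2.connectedComponentsWithStats(m)
print([(ce[i].round(),s[i].tolist()) for i in range(1,n) if s[i][4]>300])
E
```

```text
time_s: 5.0
tcp_pos: [0.55, 0.2786, 0.164]
tcp_rot: [-3.141, 0.002, 1.568]
wrist_force: [0.2, -0.5, -1.6]
gripper_width: 0.704
grip_force: 64.9
t 5.05 tcp [0.5503 0.2778 0.1643] rpy [-3.142e+00  1.000e-03  1.567e+00] rows: [ 0.22 -0.13 -0.07] roll -0.004 q7 -0.36
[315.79698444 175.31565096]
[(array([314., 170.]), [259, 120, 110, 118, 8558]), (array([494., 217.]), [443, 173, 104, 87, 7362]), (array([367., 248.]), [356, 228, 27, 32, 442])]
```

View pics/w2.png

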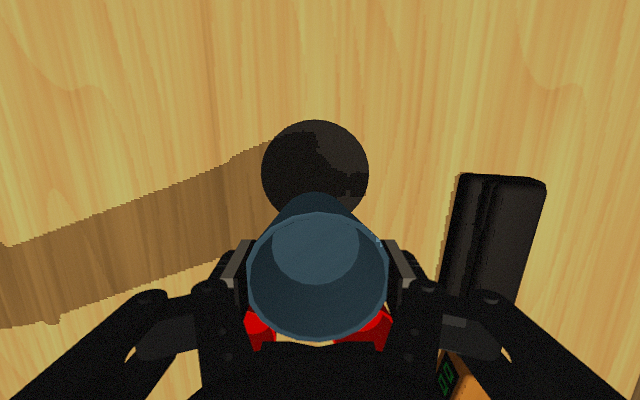

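The coaster is centred at (315,174), which matches the prediction (316,175). Lowering.

```bash
python3 -m crank '[[0.2,-0.1,1,0],[0.2,-0.1,3,0],[0.2,-0.1,5.5,0],[0.2,-0.1,8,0],[0.2,-0.1,10,0],[0.2,-0.1,11.2,0],[0.2,-0.1,11.6,0],[0.2,-0.1,11.8,0],[0.2,-0.1,12,0],[0.2,-0.1,12,0],[0.2,-0.1,12,0]]'
```

```text
time_s: 5.97
tcp_pos: [0.5494, 0.2826, 0.0455]
tcp_rot: [3.14, -0.001, 1.57]
wrist_force: [-0.1, -0.3, -0.8]
gripper_width: 0.702
grip_force: 64.9
```

```bash
python3 -m crank '[[0,0,0.2,0],[0,0,0.4,0],[0,0,0.4,0],[0,0,0.4,0]]'; python3 -m crank '[[0,0,0.15,0],[0,0,0.15,0],[0,0,0.15,0]]'
```

```text
time_s: 6.3
tcp_pos: [0.5491, 0.2826, 0.0408]
tcp_rot: [3.141, -0.0, 1.57]
wrist_force: [0.8, -0.4, 1.3]
gripper_width: 0.701
grip_force: 65.1
time_s: 6.55
tcp_pos: [0.5491, 0.2829, 0.0406]
tcp_rot: [3.141, -0.001, 1.57]
wrist_force: [-4.5, -0.3, 13.0]
gripper_width: 0.704
grip_force: 66.1
```

```bash
python3 -m crank '[[0,0,-0.1,0],[0,0,-0.1,0],[0,0,-0.1,0],[0,0,-0.1,0],[0,0,-0.1,0],[0,0,-0.1,0]]' 8.54
python3 -m crank '[[0,0,-1,0],[0,0,-3,0],[0,0,-6,0],[0,0,-10,0],[0,0,-14,0],[0,0,-17,0],[0,0,-17,0],[0,0,-17,0]]'
python3 - <<'E'
from h import *
c=camera_params("wrist");w=snapshot("wrist");save("w3",w)
print(proj(c,(.549,.28,.004)),proj(c,(.549,.28,.068)))
hsv=cv2.cvtColor(w,cv2.COLOR_RGB2HSV);m=cv2.inRange(hsv,(95,60,50),(120,255,255))
n,l,s,ce=cv2.connectedComponentsWithStats(m);print([(ce[i].round(),s[i].tolist()) for i in range(1,n) if s[i][4]>300])
go((.5285,-.238,.24),66)
E
```

```text
time_s: 7.05
tcp_pos: [0.5485, 0.2823, 0.0396]
tcp_rot: [-3.141, 0.0, 1.57]
wrist_force: [-0.3, 0.3, -0.3]
gripper_width: 0.999
grip_force: 0.0
time_s: 7.72
tcp_pos: [0.5499, 0.2827, 0.213]
tcp_rot: [3.137, -0.003, 1.57]
wrist_force: [-0.1, 0.5, -0.6]
gripper_width: 1.0
grip_force: 0.0
[315.30033185 169.85861648] [315.07644278 183.64695713]
[(array([314., 175.]), [281, 149, 65, 63, 1992])]
t 7.77 tcp [0.5488 0.2824 0.2108] rpy [ 3.141e+00 -1.000e-03  1.570e+00] rows: [-52.04  -1.98  -2.97] roll 0.418 q7 -0.38
```

View pics/w3.png

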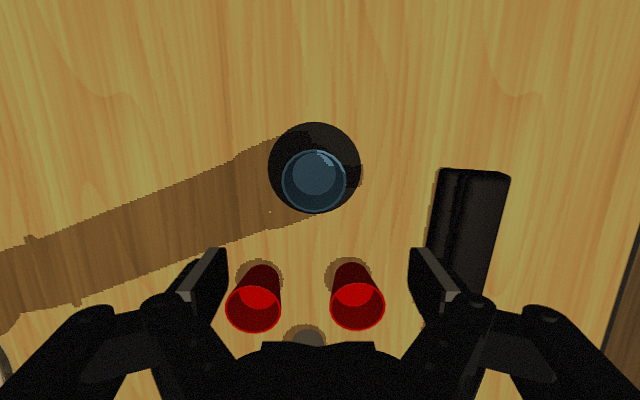

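The blue tumbler stands on the coaster and has been let go: rim centre (314,181) against a predicted (315,184). Now to the cap.

```bash
python3 -m crank '[[-2,-2,-1,0.1],[-5,-2,-3,0.2],[-9,-2,-3,0.3],[-13,-2,-3,0.4],[-17,-2,-3,0.5],[-21,-2,-3,0.6],[-25,-2,-3,0.7],[-29,-2,-3,0.7],[-33,-2,-3,0.7],[-37,-2,-3,0.7],[-41,-2,-3,0.7],[-45,-2,-3,0.7]]'
python3 -c "
from h import *
go((.5285,-.238,.24),50)"
```

```text
time_s: 8.77
tcp_pos: [0.5271, -0.169, 0.2385]
tcp_rot: [-3.139, 0.001, 0.87]
wrist_force: [1.4, 1.0, 1.1]
gripper_width: 1.0
grip_force: 0.0
t 8.77 tcp [ 0.5271 -0.169   0.2385] rpy [-3.139e+00  1.000e-03  8.700e-01] rows: [-5.18  4.56 -0.15] roll -0.002 q7 -0.25
```

```bash
python3 -m crank '[[-2.5,2.2,0,0],[-4.5,4,0,0],[-5.2,4.6,0,0],[-5.2,4.6,0,0],[-5.2,4.6,0,0],[-5.2,4.6,0,0]]'
python3 - <<'E'
from h import *
c=camera_params("wrist");w=snapshot("wrist");save("w4",w)
print("cap pred",proj(c,(.5285,-.238,.12)))
hsv=cv2.cvtColor(w,cv2.COLOR_RGB2HSV);m=cv2.inRange(hsv,(0,0,120),(180,70,255))
n,l,s,ce=cv2.connectedComponentsWithStats(m);print([(ce[i].round(1),s[i].tolist()) for i in range(1,n) if s[i][4]>300])
go((.5285,-.238,.24),50)
for k in range(-1,2):
  for j in (-1,0,1): print((312+k*3,180+j*5),onz(c,(312+k*3,180+j*5),.12).round(4)) if k*j==0 else 0
E
```

```text
time_s: 9.27
tcp_pos: [0.5302, -0.2349, 0.2391]
tcp_rot: [-3.14, -0.0, 0.872]
wrist_force: [0.0, 1.2, -0.7]
gripper_width: 1.0
grip_force: 0.0
cap pred [317.16726552 192.35547999]
[]
t 9.32 tcp [ 0.5304 -0.2347  0.2393] rpy [-3.14  -0.     0.873] rows: [-0.37  0.07 -0.07] roll 0.0 q7 -0.11
(309, 180) [ 0.5303 -0.2247  0.12  ]
(312, 175) [ 0.5352 -0.2229  0.12  ]
(312, 180) [ 0.5323 -0.2264  0.12  ]
(312, 185) [ 0.5294 -0.2299  0.12  ]
(315, 180) [ 0.5343 -0.2281  0.12  ]
```

View pics/w4.png

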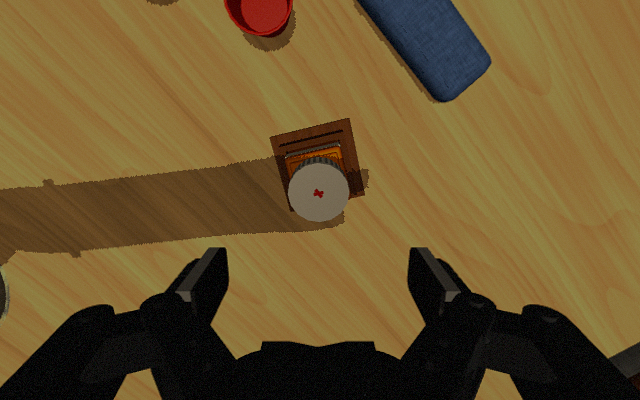

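The cross is at (318.5,193), about 1 mm from the prediction, and nothing stands in the fingers' way. Descending and gripping.

```bash
python3 -m crank '[[-0.4,0.2,3,0],[-0.4,0.2,6,0],[-0.4,0.2,9,0],[-0.4,0.2,12,0],[-0.4,0.2,14,0],[-0.4,0.2,15.3,0],[-0.4,0.2,15.3,0],[-0.4,0.2,15.3,0]]'
python3 -m crank '[[0,0,0,0],[0,0,0,0],[0,0,0,0],[0,0,0,0],[0,0,0,0],[0,0,0,0],[0,0,0,0],[0,0,0,0]]' 4.0
```

```text
time_s: 9.98
tcp_pos: [0.5292, -0.2405, 0.0872]
tcp_rot: [-3.141, 0.0, 0.871]
wrist_force: [-0.5, -0.4, -0.4]
gripper_width: 0.999
grip_force: 0.0
time_s: 10.65
tcp_pos: [0.5293, -0.2413, 0.0881]
tcp_rot: [3.141, -0.001, 0.87]
wrist_force: [-1.3, 1.1, 5.8]
gripper_width: 0.62
grip_force: 61.6
```

```bash
python3 -m crank '[[0.1,0,0.2,0],[0.15,0,0.4,0],[0.15,0,0.6,0],[0.15,0,0.65,0],[0.15,0,0.65,0],[0.15,0,0.65,0]]'
```

```text
time_s: 11.15
tcp_pos: [0.53, -0.2413, 0.0823]
tcp_rot: [3.14, -0.001, 0.869]
wrist_force: [-4.8, 0.5, 12.7]
gripper_width: 0.625
grip_force: 62.2
```

```bash
python3 -m crank '[[0,0,0.05,-0.05],[0,0,0.05,-0.13],[0,0,0.05,-0.22],[0,0,0.05,-0.31],[0,0,0.05,-0.4],[0,0,0.05,-0.48]]'
python3 -m crank '[[0,0,0,-0.08],[0,0,0,-0.16],[0,0,0,-0.24],[0,0,0,-0.32],[0,0,0,-0.4],[0,0,0,-0.48],[0,0,0,-0.56]]'
python3 -c "
from h import *
print(camera_params('wrist')['t']);save('w5',snapshot('wrist'));o=get_obs();print(o['ft_torque'],o['q'][6])"
```

```text
time_s: 11.65
tcp_pos: [0.5302, -0.2404, 0.0818]
tcp_rot: [3.14, -0.001, 1.354]
wrist_force: [-4.9, 3.3, 13.5]
gripper_width: 0.619
grip_force: 62.3
time_s: 12.23
tcp_pos: [0.5306, -0.2406, 0.082]
tcp_rot: [3.139, 0.001, 1.913]
wrist_force: [-4.1, 3.0, 11.4]
gripper_width: 0.623
grip_force: 62.2
[-0.41971064 -0.3828      0.11761564]
[0.54359915 0.78419283 0.02686436] 0.9344818699130767
```

View pics/w5.png

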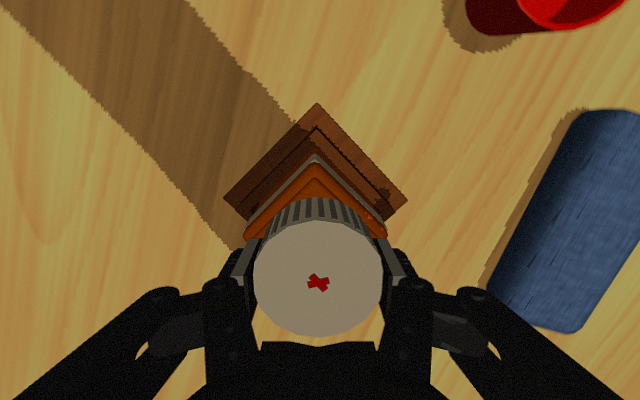

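The cross at (318,282) keeps the same orientation in the hand as in the earlier view, while the stand has swung round in the picture. So the cap is turning with the gripper, about 60° so far. Continuing.

```bash
python3 -m crank '[[0,0,0,-0.08],[0,0,0,-0.18],[0,0,0,-0.28],[0,0,0,-0.38],[0,0,0,-0.48],[0,0,0,-0.58],[0,0,0,-0.66],[0,0,0,-0.7],[0,0,0,-0.7]]'
python3 -m crank '[[0,0,-0.3,0],[0,0,-0.6,0],[0,0,-1,0],[0,0,-1.4,0],[0,0,-1.7,0],[0,0,-1.7,0],[0,0,-1.7,0]]'
```

```text
time_s: 13.03
tcp_pos: [0.5313, -0.2401, 0.0822]
tcp_rot: [3.14, 0.003, 2.613]
wrist_force: [-2.4, 3.4, 11.7]
gripper_width: 0.627
grip_force: 62.2
time_s: 13.62
tcp_pos: [0.5296, -0.2404, 0.0969]
tcp_rot: [-3.141, -0.0, 2.61]
wrist_force: [-0.3, 0.5, -0.2]
gripper_width: 0.625
grip_force: 62.7
```

The wrist force is about 0, so the bottle isn't coming up with the cap and the cap is free. Lifting straight up.

```bash
python3 -m crank '[[0,0,-1,0],[0,0,-2.5,0],[0,0,-4,0],[0,0,-5.5,0],[0,0,-7,0],[0,0,-8,0],[0,0,-8.5,0],[0,0,-8.5,0],[0,0,-8.5,0],[0,0,-8.5,0],[0,0,-8.5,0],[0,0,-8.5,0]]'
python3 -c "
from h import *
a=snapshot('side');b=snapshot('scene');go((.529,-.239,.18))
cv2.imwrite('pics/end.png',np.vstack([cv2.resize(a[130:370,200:500],None,fx=1.5,fy=1.5),cv2.resize(b[90:250,180:480],None,fx=1.5,fy=1.5)])[:,:,::-1])"
```

```text
time_s: 14.62
tcp_pos: [0.5294, -0.2401, 0.1811]
tcp_rot: [-3.141, -0.001, 2.61]
wrist_force: [0.2, -0.2, -0.2]
gripper_width: 0.622
grip_force: 62.9
t 14.72 tcp [ 0.5296 -0.2402  0.1814] rpy [-3.141e+00 -1.000e-03  2.610e+00] rows: [0.11 0.07 0.14] roll 0 q7 1.53
```

View pics/end.png

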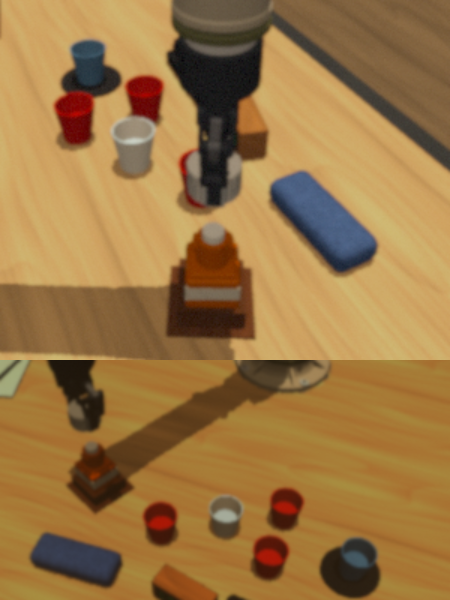

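The end picture shows the cap held at (213,175) above the open bottle, whose neck is at (213,235), with the bottle in its stand. The blue tumbler is upright on the coaster at (88,65), and the white one is still in place. Handing in.

```bash
python3 -c "
from workcell import *
print(close_job())"
```

```text
the job is handed in; nothing more can be done
None
```

The job is handed in, with no verdict shown: the blue tumbler stands upright and released on the coaster, and the gripper holds the freed cap level about 9 cm above its seat, with the bottle in its stand and no sign in the pictures that the white tumbler or bystanders moved.

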